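# Show the welding filter's label at the inspection panel

## Task

Of the three welding filters standing in the rack, take the one with a cut corner, gripping its top edge at the plain end: the frosted label end is the one with the notch, so keep the fingers off that end. Hold the filter with its frosted end about 10 cm above the middle of the inspection panel, its length level and parallel to the panel's reader bar, tipped back about 40 degrees so that the label face looks up and towards the reader bar's side. Finish while still holding it there, still and clear of the panel; leave the other two filters in the rack and the other things on the bench where they are.

Things in the scene. Friction and masses are not known exactly. Their poses are not given: they have to be found in the camera images.
- rack: Fixed dark steel rack, 124 (x) x 150 (y) x 22 mm high; origin at the centre of its underside, z up. Three slots run along its x axis, at y = -50, 0 and +50 mm; each is 10 mm wide, 14 mm deep, floor 8 mm above the bench. It may stand at any yaw.
- filter_center (a point): Centre of the filter to take: a stiff grey cassette 108 x 8 x 51 mm with a dark window, about 70 g, standing on a long edge in any of the slots, top 59 mm above the bench. Its axes: x along its length to the frosted, notched end; z up to its top edge; y across its thickness. The label face is -y. The notch, 16 x 16 mm, is cut from the top corner at the +x end (at the right, seen from the label side).
- label (a point): Middle of that filter's frosted end: 38 mm to +x of its centre, mid-thickness, half-way up; same axes. The frosted area with its paper label covers x = 24 to 52 mm from the centre, on the label face only.
- plain_end (a point): Point near the plain end of that filter: 46 mm towards -x from its centre, mid-thickness, half-way up; same axes. Grip between here and the centre, across the 8 mm thickness, from above. Gaps to neighbouring filters are 42 mm: open the fingers only about 35 mm for the approach.
- plain_a_center (a point): Centre of another cassette of the same size and look in the rack, but with no notch and no frosted end; leave it in its slot.
- plain_b_center (a point): Centre of the third cassette, just like the last; leave it in its slot.
- panel: Fixed inspection light panel, 120 (x) x 160 (y) x 18 mm, white top; origin under its centre, z up, turned at most 20 degrees. A black reader bar, 36 mm high, 18 mm wide, runs along y at its +x edge, the side away from the robot. The label face must look up and to the panel's +x; held by its top edge, the frosted end then points to the panel's +y.
- tape: Tape measure, 70 x 70 x 34 mm, bystander; origin under its centre.
- magnet: Steel triangular welding magnet, about 100 x 100 x 20 mm, bystander; origin under its middle.
- brush: Brush with a handle, lying, bystander.
- hammer: Hammer, lying, bystander.
- can: Spray can, 66 mm across, 120 mm high, bystander; origin under its centre.
- tips: Small jar of contact tips, 60 mm across, 70 mm high, bystander; origin under its centre.
There are look-alikes about, which are no part of the job. What is shaped like the panel but blue or turquoise is not meant.

How it is judged:
On the way:
1. the notched filter is lifted clear of the rack (height (world z) of filter_center above 0.08 m and contact force between filter and the fingers above 1 N), for 0.1 s.
At the end, for the whole second after the job is handed in: Held still by its plain half, clear of the panel: frosted end within 45 mm of the panel's middle each way, 60-180 mm above the bench, towards panel +y; length within 20 deg of the reader bar's line; top edge up, tipped 23-67 deg, label up and to the bar; other two filters in their slots (x of label in the frame of panel between -0.045 and 0.045 m and y of label in the frame of panel between -0.045 and 0.045 m and z of label in the frame of panel between 0.06 and 0.18 m and angle between the x axis of filter_center and the y axis of panel, either way round below 0.35 rad and y of plain_end in the frame of panel below 0 m and angle between filter_center's own y axis and vertical above 1.97 rad and angle between filter_center's own z axis and vertical between 0.4 and 1.17 rad and contact force between filter and the fingers above 1 N and x of the grasp point in the frame of filter_center below 0.005 m and contact force between filter and panel below 0.1 N and linear speed of filter below 0.03 m/s and distance of each of plain_a_center, plain_b_center from where it was at the start of the episode below 0.015 m); the arm keeps its last pose, push and grip.
It fails at once if one of the other filters is pulled out or pushed over (distance of any of plain_a_center, plain_b_center from where it was at the start of the episode above 0.015 m).
It fails at once if something else on the bench is knocked away (distance of any of tape, magnet, brush, hammer, can, tips from where it was at the start of the episode above 0.03 m).
It fails at once if the filter is gripped at its frosted end (contact force between filter and the fingers above 3 N and x of the grasp point in the frame of filter_center above 0.015 m and distance between the grasp point and filter_center below 0.08 m).
It also fails if it takes over 35 s, if anything falls off the work surface, if the arm or the gripper's body presses on something with over 40 N, if the wrist force passes 120 N, or if a joint passes its speed limit or range.

## Robot

A 7-joint arm with a two-finger parallel gripper is mounted at the origin on the work surface. World frame = base frame: x ahead of the robot, y to its left, z up, the work surface at z = 0. Lengths are in m, angles in rad, forces in N, time in s.
With the tool pointing down it reaches from about 0.425 to 0.95 m from the base axis. Payload 4.7 kg.
Tool frame: the origin (TCP) lies between the finger pads; the fingertips stand 25 mm ahead of it and the grasp point (between the pads) lies 6 mm ahead of it; z points along the fingers, y is the line along which they close (so a half turn about z gives the same grasp; the last joint's range is limited). The gripper opens to 85 mm and grips with 20 to 120 N. Pads are 22 mm wide; open, the fingers measure 114 mm over their backs; the gripper's body (76 mm by 85 mm) begins 54 mm behind the grasp point. The pads swing forward as they close: fully open they stand 13 mm farther back than shut.
Start: joints at [1.25, 0.469, -0.049, 1.532, 0.024, 1.141, -0.082], TCP at [0.194, -0.646, 0.223] pointing down, gripper open.
Joint ranges: [-2.59, 2.59], [-0.33, 1.99], [-1.39, 1.29], [0.1, 2.45], [-1.04, 4.18], [0.21, 1.99], [-2.66, 2.66]. Speed limits (rad/s): [2.57, 2.57, 3.14, 3.14, 3.14, 3.14, 3.14].

## Interface

Orientations are given as a 3x3 rotation matrix whose columns are the frame's x, y, z axes.
In Python, from rig import * gives the robot as it stands. Calls block until the motion is done:
- movep(position, orientation): joint-space move of the TCP to a pose.
- move_l(position, attitude=None, feed=0.15, until_force=None): straight line of the TCP; attitude=None keeps the orientation; feed is the mean speed in m/s. With until_force (N) it stops when the force on the tool has changed by that much, and returns True; else False.
- move_joints(angles): joint-space move.
- command_gripper(opening, newtons=None): finger opening in m; newtons is the grip in N (None keeps the last); returns when the fingers have stopped.
- sleep(seconds).
- inverse_kinematics(position, orientation): joint angles nearest the present ones, or None.
- sense(): the state.
- camera(name): name is "scene" or "top"; returns (picture, depth): 420x560x3 uint8, red, green, blue; 420x560 float32, m along the optical axis (not along the pixel's ray), 0 where there is no reading.
- camera_params(name): a dict with "K" (3x3 intrinsics, pixels), "dist" ([k1, k2, p1, p2, k3] as OpenCV has them; the pictures are not rectified), "position" and "rotation" of the camera in the world. Camera axes: x right, y down, z forward; pixel columns grow to the right and rows downward; lengths in m; the calibration is good to about 2 mm. A picture is of the moment at which its call begins. camera_params takes no time and is no camera call.
A pose or a line that the arm cannot do raises Unreachable and nothing moves.
- finish_job(): hands the job in; it is judged then, once.
The state is a dict: "time_s": time; "joint_pos": joint angles; "qd": joint speeds; "joint_efforts": joint torques, N m; "position": TCP position; "tcp_rot": TCP orientation; "wrist_force": force on the tool from outside, world axes, zero at the start; "ft_torque": the same for the moment, N m; "finger_gap": finger opening in m; "gripper_force": force on a finger pad.
Only numpy, scipy, OpenCV 4.12 (cv2) and the standard library are available. Lean on these libraries where they do the work, as an engineer would, in place of code of your own. Each camera call takes 0.05 s, during which the arm holds its last target. There are 200 camera calls.

## Working session

There is one attempt and no reset: what is moved stays moved. The work goes in short steps, each a Python script; the robot and the scene stay as the last script left them, time stands still between calls to the robot, and variables do not carry over. Pictures are saved under pics/ and viewed, at most 10 in all, crops included, and the job is handed in when it is done.

```bash
mkdir -p pics
cat > h.py <<'E'
from rig import *
import numpy as np, cv2
def cloud(n):
    im,d=camera(n); p=camera_params(n); K=np.array(p["K"]);dist=np.array(p["dist"],float)
    h,w=d.shape; u,v=np.meshgrid(np.arange(w),np.arange(h))
    xy=cv2.undistortPoints(np.stack([u,v],-1).reshape(-1,1,2).astype(np.float64),K,dist).reshape(h,w,2)
    P=np.dstack([xy,np.ones((h,w))])*d[...,None]
    W=P@np.array(p["rotation"]).T+np.array(p["position"]); W[d==0]=np.nan
    return im,W
E
python3 - <<'E'
from h import *
for n in("top","scene"):
    im,W=cloud(n); np.savez(n+".npz",im=im,W=W); cv2.imwrite(f"pics/{n}.png",cv2.resize(im[...,::-1],(800,600),interpolation=cv2.INTER_CUBIC))
    print(n,camera_params(n))
print(sense()["time_s"],sense()["tcp_rot"])
E
```

```text
top {'K': array([[522.47874673,   0.        , 278.31857137],
       [  0.        , 522.47874673, 206.02088046],
       [  0.        ,   0.        ,   1.        ]]), 'dist': array([-0.17560957,  0.        ,  0.        ,  0.        ,  0.        ]), 'position': array([ 0.35779466, -0.02650563,  1.6574097 ]), 'rotation': array([[ 8.52026660e-03, -9.93420149e-01,  1.14209513e-01],
       [-9.99963694e-01, -8.47841989e-03,  8.52154180e-04],
       [ 1.21769077e-04, -1.14212627e-01, -9.93456321e-01]])}
scene {'K': array([[465.81070843,   0.        , 285.03916208],
       [  0.        , 465.81070843, 201.17841117],
       [  0.        ,   0.        ,   1.        ]]), 'dist': array([-0.10693274,  0.        ,  0.        ,  0.        ,  0.        ]), 'position': array([1.51032096, 0.42007921, 0.98371298]), 'rotation': array([[-0.39654488,  0.59671568, -0.69762637],
       [ 0.91794394,  0.26721398, -0.29321598],
       [ 0.01144895, -0.75665519, -0.65371388]])}
0.1 [[ 9.57723082e-01  2.87691116e-01 -5.65558799e-04]
 [ 2.87691666e-01 -9.57721613e-01  1.67834513e-03]
 [-5.88029036e-05 -1.77009642e-03 -9.99998432e-01]]
```

View pics/top.png

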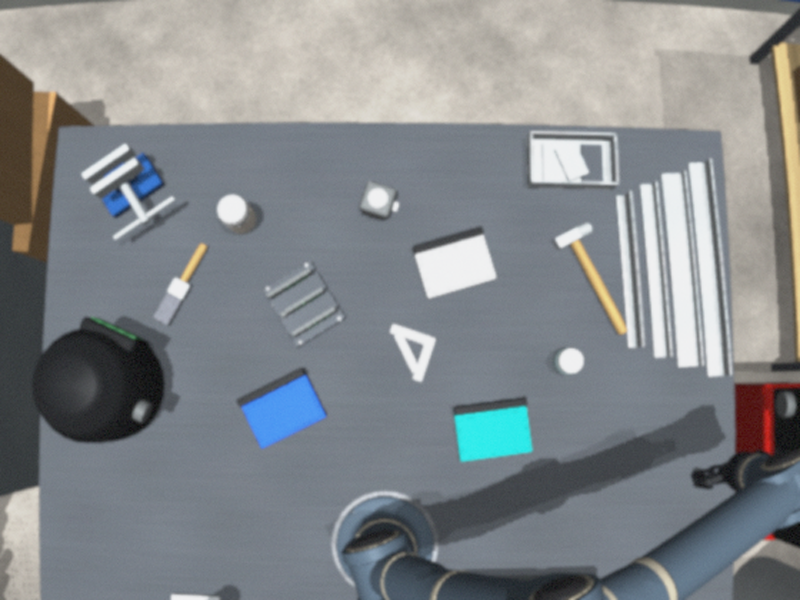

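View pics/scene.png

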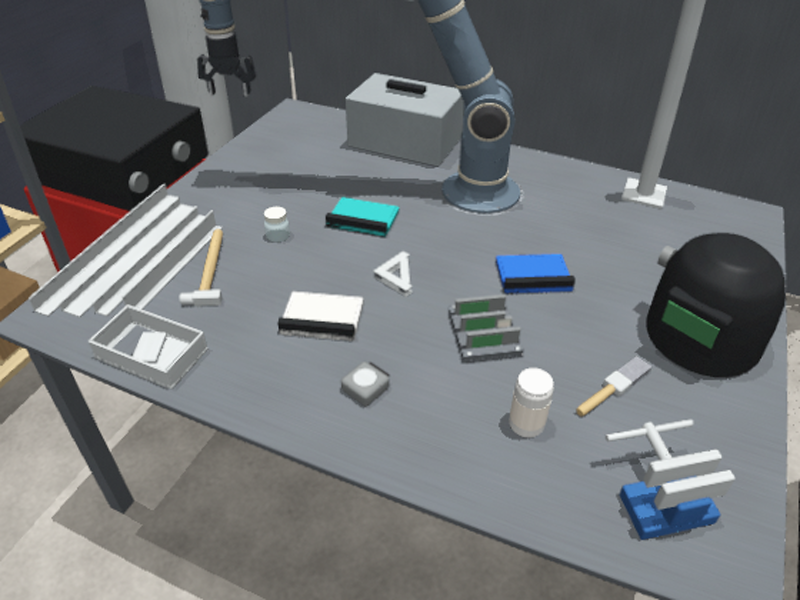

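The top view shows the white panel at about (455,262) and the rack at about (305,303). In the scene view the middle filter seems to have a pale end on its right, near (505,323). I'll zoom in on the rack and fit poses.

Run:
```python
from h import *
s=np.load("scene.npz");t=np.load("top.npz")
a=cv2.resize(s["im"][195:260,300:380],(480,390),interpolation=cv2.INTER_CUBIC)
b=cv2.resize(t["im"][175:250,175:255],(320,300),interpolation=cv2.INTER_CUBIC)
c=np.zeros((390,800,3),np.uint8);c[:,:480]=a;c[:300,480:]=b
cv2.imwrite("pics/crop.png",c[...,::-1])
def rect(m,n):
    q=m.astype(np.float32); r=cv2.minAreaRect(q); print(n,len(q),r,cv2.boxPoints(r).round(4).tolist())
for n,D in(("top",t),("scene",s)):
    W=D["W"]; im=D["im"].astype(int); z=W[...,2]; x=W[...,0];y=W[...,1]
    # rack region & panel region from top pixel guesses
    T=t["W"]; cr=np.nanmean(T[205:220,205:222].reshape(-1,3),0); cp=np.nanmean(T[175:190,310:326].reshape(-1,3),0)
    print(n,"guess",cr,cp)
    R=np.hypot(x-cr[0],y-cr[1])<.13; Pn=np.hypot(x-cp[0],y-cp[1])<.12
    pt=Pn&(z>.01)&(z<.027)&(im.min(-1)>150); rect(W[pt][:,:2],"white"); print("z",np.median(z[pt]))
    rect(W[Pn&(z>.03)&(z<.045)][:,:2],"bar"); rect(W[Pn&(z>.01)&(z<.045)][:,:2],"panel all")
    rect(W[R&(z>.013)&(z<.075)][:,:2],"rack all")
    k=R&(z>.053)&(z<.075); q=W[k]; 
    nl,lab=cv2.connectedComponents(k.astype(np.uint8))
    for i in range(1,nl):
        if (lab==i).sum()>15: rect(W[lab==i][:,:2],"filt%d z%.3f"%(i,np.median(z[lab==i])))
```

```text
top guess [0.52395078 0.17949764 0.03199452] [ 0.62386074 -0.14889289  0.01946496]
white 1584 ((0.6105133295059204, -0.15364307165145874), (0.1035795584321022, 0.16128605604171753), 16.850221633911133) [[0.5375999808311462, -0.09149999916553497], [0.5842999815940857, -0.24580000340938568], [0.6834999918937683, -0.21580000221729279], [0.6366999745368958, -0.061500001698732376]]
z 0.01928888529102879
bar 284 ((0.6410257816314697, -0.1485815942287445), (0.09927418828010559, 0.15889966487884521), 26.276248931884766) [[0.5612999796867371, -0.09929999709129333], [0.6316999793052673, -0.241799995303154], [0.7207000255584717, -0.19779999554157257], [0.6503999829292297, -0.055399999022483826]]
panel all 1944 ((0.6086359024047852, -0.15702888369560242), (0.19754664599895477, 0.2184918075799942), 23.113128662109375) [[0.4749000072479248, -0.09529999643564224], [0.560699999332428, -0.2962999939918518], [0.7423999905586243, -0.21870000660419464], [0.6565999984741211, -0.017799999564886093]]
rack all 1783 ((0.5231713056564331, 0.1838722974061966), (0.1514599323272705, 0.12461613863706589), 32.5263
[... 2541 characters left out ...]
5, 0.11050000041723251], [0.5246000289916992, 0.11720000207424164], [0.4681999981403351, 0.2061000019311905]]
filt2 z0.056 84 ((0.5359509587287903, 0.17833417654037476), (0.01278013177216053, 0.08914731442928314), 30.581560134887695) [[0.5077999830245972, 0.2134999930858612], [0.5530999898910522, 0.13670000433921814], [0.5641000270843506, 0.14319999516010284], [0.5188000202178955, 0.2199999988079071]]
filt3 z0.056 112 ((0.5746586918830872, 0.21326260268688202), (0.014324970543384552, 0.10752791166305542), 33.48917770385742) [[0.5389999747276306, 0.2540999948978424], [0.5983999967575073, 0.16449999809265137], [0.6103000044822693, 0.17239999771118164], [0.5509999990463257, 0.2621000111103058]]
```

View pics/crop.png

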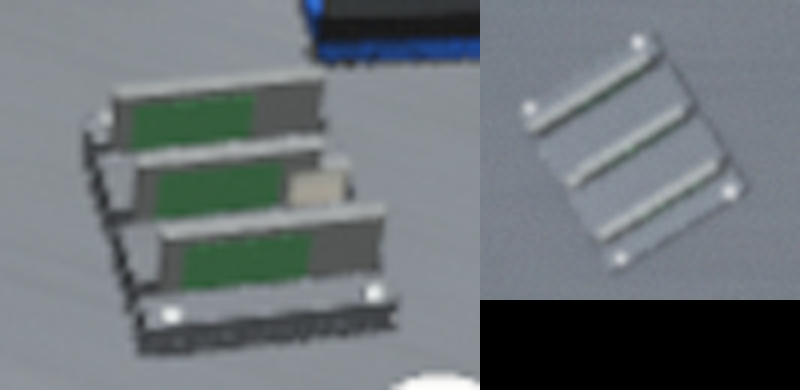

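The middle filter carries the notch and the frosted end: the crop shows a pale label at (318,188) with the cut above it, at the +y end and facing the scene camera. I'll check reachability, then approach.

```bash
cat >> h.py <<'E'
a=np.radians(31.3); xf=np.array([-np.sin(a),np.cos(a),0]); zf=np.array([0,0,1.]); yf=np.cross(zf,xf)
C=np.array([.5245,.185,.0335])
G=C-.03*xf+[0,0,.0215]
b=np.radians(17); px=np.array([np.cos(b),np.sin(b),0]); py=np.array([-np.sin(b),np.cos(b),0]); P=np.array([.621,-.150,0])
t=np.radians(40); zt=np.cos(t)*zf-np.sin(t)*px; yt=np.cross(zt,py)
H=P+[0,0,.12]-.068*py+.0215*zt
def rot(y,z,s): return np.column_stack([np.cross(s*y,-z),s*y,-z])
E
python3 - <<'E'
from h import *
up=np.array([0,0,.17])
for s in(1,-1):
    for p,R in((G+up,rot(yf,zf,s)),(G,rot(yf,zf,s)),(H+up*.8,rot(yt,zt,s)),(H,rot(yt,zt,s))):
        q=inverse_kinematics(p,R); print(s,p.round(3),None if q is None else np.round(q,2))
E
```

```text
1 [0.54  0.159 0.225] [-1.18  0.46  1.12  1.84 -0.46  1.13 -2.49]
1 [0.54  0.159 0.055] [-1.01  0.67  0.91  1.99 -0.72  0.84 -2.29]
1 [ 0.628 -0.219  0.272] [ 0.63  0.24 -0.16  1.93 -0.82  0.6  -1.76]
1 [ 0.628 -0.219  0.136] [ 0.96  0.49 -0.6   2.03 -0.87  0.27 -1.56]
-1 [0.54  0.159 0.225] [ 0.47  0.53 -1.14  1.76  0.51  1.2  -0.28]
-1 [0.54  0.159 0.055] [ 0.29  0.67 -0.9   1.91  0.68  0.89 -0.41]
-1 [ 0.628 -0.219  0.272] [ 0.92  0.28 -0.52  1.91 -0.65  0.54  1.24]
-1 [ 0.628 -0.219  0.136] [ 1.08  0.54 -0.76  2.02 -0.54  0.22  1.29]
```

Run:
```python
from h import *
R=rot(yf,zf,-1); up=np.array([0,0,.17])
movep(G+up,R); command_gripper(.035,40)
print(sense()["position"],sense()["finger_gap"],G+up)
print("hit",move_l(G+[0,0,.06],feed=.15),move_l(G,feed=.06,until_force=8)); f0=sense()
im,W=cloud("scene"); cv2.imwrite("pics/appr.png",cv2.resize(im[170:290,270:410],(700,600),interpolation=cv2.INTER_CUBIC)[...,::-1])
print(f0["position"],G,f0["wrist_force"],f0["time_s"],f0["joint_pos"])
```

```text
[0.54009589 0.15938316 0.22502214] 0.035080600586728704 [0.54008557 0.15936624 0.225     ]
hit False False
[0.54036713 0.15956155 0.05536735] [0.54008557 0.15936624 0.055     ] [-0.26654294 -0.27625436  0.18677489] 5.75 [ 0.33219618  0.70834731 -0.96702145  1.91183796  0.73581477  0.92402253
 -0.45398777]
```

View pics/appr.png

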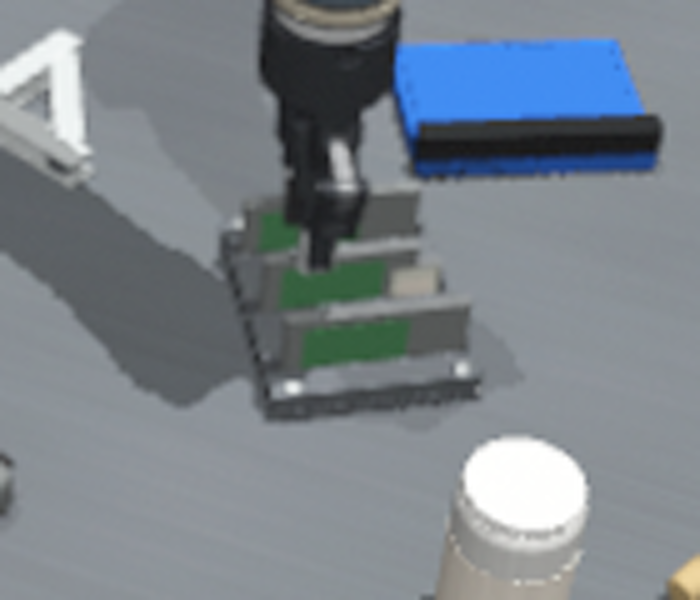

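The fingers straddle the middle filter at about (320,260), left of centre on the plain half. I'll grip and lift.

Run:
```python
from h import *
up=np.array([0,0,.17])
command_gripper(0.0,50); s=sense(); print(s["finger_gap"],s["gripper_force"],s["wrist_force"])
if .005<s["finger_gap"]<.012:
    move_l(G+[0,0,.05],feed=.05); move_l(G+up*1.2,feed=.15)
s=sense(); print(s["finger_gap"],s["gripper_force"],s["wrist_force"],s["time_s"],s["joint_pos"].round(2) if hasattr(s["joint_pos"],"round") else s["joint_pos"])
R=rot(yt,zt,-1)
for h in(.24,.18,.12): print(h,inverse_kinematics(H+[0,0,h-.12],R))
```

```text
0.00010287104742646296 0.0 [-0.23234002  0.58536395  0.13248227]
0.00010287104742646296 0.0 [-0.23234002  0.58536395  0.13248227] 6.2333 [ 0.33  0.71 -0.97  1.91  0.74  0.92 -0.45]
0.24 [ 1.4213814   0.56161644 -1.26074448  1.90691829  0.27077885  0.45885981
  0.46682834]
0.18 [ 1.3846943   0.6640682  -1.23773009  1.96541348  0.53291545  0.37168232
  0.27041683]
0.12 [ 1.34639856e+00  7.69379701e-01 -1.20083753e+00  2.01006720e+00
  8.72816353e-01  3.10332699e-01  1.09983204e-03]
```

Run:
```python
from h import *
im,W=cloud("scene"); im2,W2=cloud("top")
a=cv2.resize(im[190:265,290:390],(500,375),interpolation=cv2.INTER_CUBIC);b=cv2.resize(im2[170:250,170:250],(300,300),interpolation=cv2.INTER_CUBIC)
c=np.zeros((375,800,3),np.uint8);c[:,:500]=a;c[:300,500:]=b
cv2.imwrite("pics/shut.png",c[...,::-1])
```

```text
(no output)
```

View pics/shut.png

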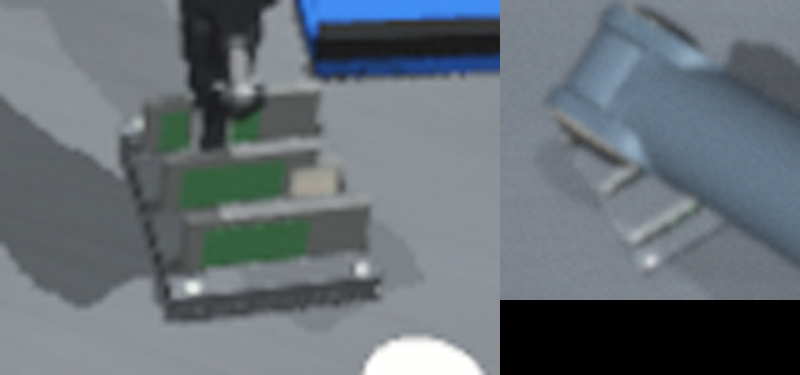

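The fingers shut behind the middle filter, in the gap at about (210,140), so there is an offset across the slots. I'll measure the fingers and the filters in the same frame.

Run:
```python
from h import *
s=sense(); print(s["position"],np.round(s["tcp_rot"],3).tolist(),np.round(rot(yf,zf,-1),3).tolist())
im,W=cloud("scene")
D=W-np.array(s["position"]); u=D@xf; v=-D@yf; z=W[...,2]
k=(np.abs(u)<.07)&(np.abs(v)<.075)&(z>.03)&(z<.12)
I=im.astype(int)
dark=k&(I.max(-1)<45)
for lo in np.arange(.03,.12,.01):
    m=dark&(z>=lo)&(z<lo+.01)&(np.abs(u)<.02)
    if m.sum()>3: print("dark z%.2f n%d u %.3f v med %.3f range %.3f %.3f"%(lo,m.sum(),np.median(u[m]),np.median(v[m]),v[m].min(),v[m].max()))
g=k&(I.min(-1)>110)&(z>.045)&(z<.07)
h,e=np.histogram(v[g],np.arange(-.075,.08,.003)); print([(round(x,3),int(n)) for x,n in zip(e,h) if n])
# project predicted points into image
p=camera_params("scene");Rc=np.array(p["rotation"])
pts=np.array([C+.0255*zf-.054*xf, C+.0255*zf+.038*xf, G-[0,0,.025]])
r=cv2.projectPoints(pts,cv2.Rodrigues(Rc.T)[0],-Rc.T@np.array(p["position"]),np.array(p["K"]),np.array(p["dist"]))[0][:,0]
print("scene px",r.tolist(),"in shut.png",((r-[290,190])*5).tolist())
for q in pts: print(q)
```

```text
[0.54011492 0.15933218 0.05501694] [[-0.519, 0.854, 0.0], [0.854, 0.519, -0.0], [-0.0, 0.0, -1.0]] [[-0.52, 0.854, -0.0], [0.854, 0.52, -0.0], [0.0, -0.0, -1.0]]
dark z0.08 n7 u -0.001 v med 0.017 range 0.015 0.020
dark z0.11 n7 u -0.012 v med 0.021 range 0.013 0.040
[(np.float64(-0.054), 1), (np.float64(-0.051), 3), (np.float64(-0.048), 7), (np.float64(-0.045), 3), (np.float64(-0.042), 4), (np.float64(-0.039), 1), (np.float64(-0.003), 2), (np.float64(0.0), 3), (np.float64(0.003), 15), (np.float64(0.006), 14), (np.float64(0.009), 3), (np.float64(0.012), 1), (np.float64(0.048), 5), (np.float64(0.051), 5), (np.float64(0.054), 27), (np.float64(0.057), 15), (np.float64(0.06), 1)]
scene px [[323.18361282513604, 219.39039625580807], [353.84273609320013, 216.66715516129], [330.4864658901122, 225.8481653890876]] in shut.png [[165.9180641256802, 146.95198127904035], [319.21368046600065, 133.33577580645], [202.43232945056093, 179.240826945438]]
[0.55255403 0.13885922 0.059     ]
[0.50475827 0.21746944 0.059     ]
[0.54008557 0.15936624 0.03      ]
```

Run:
```python
from h import *
s=sense(); im,W=cloud("scene"); D=W-np.array(s["position"]); u=D@xf; v=-D@yf; z=W[...,2]
for c in (332,345):
  for r in range(200,245): print(c,r,im[r,c],"u%.3f v%.3f z%.3f"%(u[r,c],v[r,c],z[r,c]))
```

```text
332 200 [28 29 32] u-0.014 v0.038 z0.165
332 201 [28 30 32] u-0.014 v0.038 z0.161
332 202 [28 31 32] u-0.013 v0.037 z0.157
332 203 [30 31 34] u-0.011 v0.030 z0.147
332 204 [35 37 40] u-0.011 v0.029 z0.142
332 205 [39 41 44] u-0.008 v0.021 z0.132
332 206 [59 61 63] u-0.006 v0.016 z0.123
332 207 [75 76 79] u-0.016 v0.049 z0.150
332 208 [37 38 42] u-0.015 v0.048 z0.145
332 209 [32 33 36] u-0.015 v0.049 z0.142
332 210 [29 30 33] u-0.015 v0.050 z0.139
332 211 [28 30 32] u-0.015 v0.052 z0.138
332 212 [30 31 32] u-0.014 v0.049 z0.131
332 213 [28 30 31] u-0.014 v0.049 z0.127
332 214 [35 37 40] u-0.009 v0.035 z0.110
332 215 [39 42 44] u-0.004 v0.017 z0.090
332 216 [39 41 44] u-0.003 v0.016 z0.085
332 217 [37 41 43] u-0.003 v0.017 z0.081
332 218 [37 40 43] u-0.003 v0.016 z0.077
332 219 [52 55 56] u-0.002 v0.016 z0.073
332 220 [83 85 86] u-0.001 v0.013 z0.066
332 221 [96 98 99] u-0.000 v0.011 z0.060
332 222 [85 89 87] u-0.000 v0.012 z0.057
332 223 [74 92 78] u0.000 v0.012 z0.053
332 224 [54 96 63] u0.002 v0.008 z0.045
332 225 [54 96 63] u0.001 v0.011 z0.044
332 226 [52 94 61] u0.002 v0.010 z0.0
[... 1932 characters left out ...]
345 228 [57 95 64] u0.042 v0.012 z0.028
345 229 [ 97 115 108] u0.042 v0.011 z0.023
345 230 [139 145 148] u0.042 v0.012 z0.019
345 231 [152 155 156] u0.028 v0.055 z0.058
345 232 [136 139 139] u0.028 v0.056 z0.056
345 233 [92 94 93] u0.026 v0.063 z0.059
345 234 [74 90 79] u0.027 v0.061 z0.053
345 235 [55 96 63] u0.028 v0.061 z0.049
345 236 [54 96 63] u0.029 v0.059 z0.043
345 237 [54 95 63] u0.029 v0.059 z0.038
345 238 [55 96 63] u0.030 v0.058 z0.034
345 239 [53 95 63] u0.030 v0.059 z0.031
345 240 [55 96 63] u0.030 v0.061 z0.028
345 241 [61 96 70] u0.031 v0.060 z0.022
345 242 [100 113 109] u0.030 v0.062 z0.020
345 243 [125 130 135] u0.030 v0.064 z0.019
345 244 [125 130 135] u0.029 v0.068 z0.019
```

The cloud puts the middle filter at v≈+0.006 from the TCP, well inside the 35 mm opening. The finger seems to end near z≈0.07, though, so the tips may be above the filter. I'll raise the arm and measure the real fingertip height against the TCP.

Run:
```python
from h import *
move_l(G+[0,0,.15],feed=.15)
s=sense(); p=np.array(s["position"]); print(p,s["time_s"])
im,W=cloud("scene"); D=W-p; u=D@xf; v=-D@yf; z=D[...,2]
k=(np.abs(u)<.03)&(np.abs(v)<.06)&(z>-.06)&(z<.12)
for lo in np.arange(-.06,.12,.008):
    m=k&(z>=lo)&(z<lo+.008)
    if m.sum(): print("dz%.3f n%d u %.3f..%.3f v %.3f..%.3f med %.3f"%(lo,m.sum(),u[m].min(),u[m].max(),v[m].min(),v[m].max(),np.median(v[m])))
pc=camera_params("scene");Rc=np.array(pc["rotation"])
r=cv2.projectPoints(np.array([p,p-[0,0,.025]]),cv2.Rodrigues(Rc.T)[0],-Rc.T@np.array(pc["position"]),np.array(pc["K"]),np.array(pc["dist"]))[0][:,0]
o=np.array([270,130]); a=cv2.resize(im[130:250,270:410],(700,600),interpolation=cv2.INTER_CUBIC)[...,::-1].copy()
for q in r: cv2.circle(a,tuple(int(x) for x in (q-o)*5),4,(0,0,255),1)
cv2.imwrite("pics/tip.png",a)
```

```text
[0.53956355 0.15888312 0.20402936] 7.5833
dz0.004 n8 u -0.014..0.001 v 0.006..0.013 med 0.011
dz0.012 n16 u -0.014..0.008 v 0.004..0.017 med 0.012
dz0.020 n19 u -0.014..0.002 v 0.001..0.020 med 0.014
dz0.028 n28 u -0.014..0.008 v -0.003..0.022 med 0.013
dz0.036 n8 u -0.013..0.003 v 0.005..0.019 med 0.015
dz0.044 n6 u -0.015..-0.014 v -0.007..0.020 med 0.012
dz0.052 n29 u -0.017..0.008 v -0.025..0.039 med 0.031
dz0.060 n20 u -0.016..0.009 v -0.036..0.043 med 0.020
dz0.068 n32 u -0.019..0.007 v -0.040..0.050 med 0.019
dz0.076 n36 u -0.020..0.013 v -0.037..0.058 med 0.019
dz0.084 n29 u -0.020..0.014 v -0.010..0.060 med 0.021
dz0.092 n39 u -0.022..0.016 v -0.012..0.060 med 0.036
dz0.100 n52 u -0.022..0.014 v -0.013..0.060 med 0.027
dz0.108 n63 u -0.023..0.017 v -0.012..0.051 med 0.028
dz0.116 n21 u -0.014..0.006 v 0.012..0.047 med 0.041
```

View pics/tip.png

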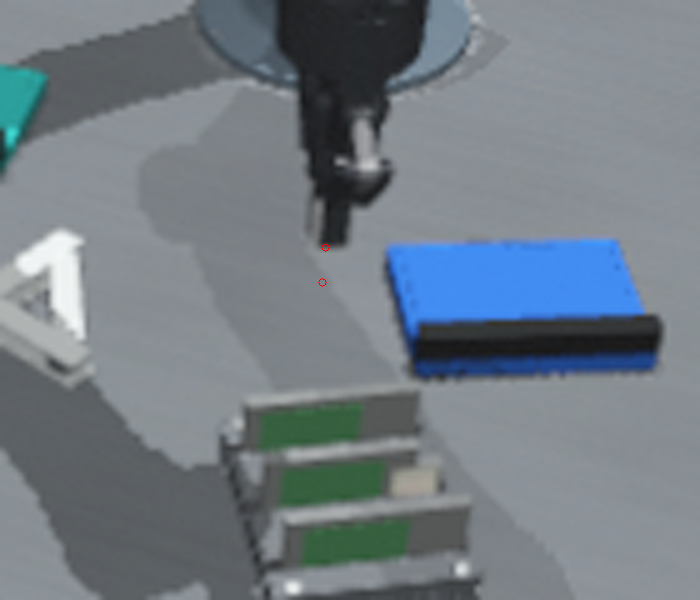

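The red TCP mark at (325,247) lies right at the real fingertips, so the tips stand about 27 mm short of the stated 25 mm ahead of the TCP. I'll correct for this, shift 5 mm across, and retry.

```bash
cat >> h.py <<'E'
C=C-.005*yf; e=.027   # measured: fingertips ~27 mm shorter than stated
G=C-.03*xf+[0,0,.0215-e]
H=P+[0,0,.13]-.068*py+(.0215-e)*zt
E
python3 - <<'E'
from h import *
command_gripper(.035,50); move_l(G+[0,0,.065],feed=.2)
if move_l(G,feed=.06,until_force=6): print("touch",sense()["position"],G)
else:
    f0=sense()["wrist_force"]; command_gripper(0.0,50); s=sense(); print(s["finger_gap"],s["gripper_force"],np.array(s["wrist_force"])-f0)
    if .004<s["finger_gap"]<.014:
        move_l(G+[0,0,.04],feed=.06); move_l(G+[0,0,.2],feed=.15)
s=sense(); print(s["position"],s["finger_gap"],s["gripper_force"],s["wrist_force"],s["time_s"],np.round(s["joint_pos"],2))
R=rot(yt,zt,-1)
for h in(.12,.06,0): print(h,inverse_kinematics(H+[0,0,h],R))
im,W=cloud("scene"); cv2.imwrite("pics/lift.png",cv2.resize(im[130:250,270:410],(700,600),interpolation=cv2.INTER_CUBIC)[...,::-1])
E
```

```text
0.007106461261920663 49.03104364871979 [-3.2973783  -1.92970679  5.96962463]
[0.54385168 0.16150243 0.22699376] 0.006814312146289316 48.86122226715088 [ 0.16736147 -0.28648782 -0.4739149 ] 12.4 [ 0.46  0.53 -1.14  1.75  0.51  1.21 -0.28]
0.12 [ 1.39246091  0.63167437 -1.29745748  1.89303054  0.47126474  0.46665378
  0.28701624]
0.06 [ 1.33791236  0.69682323 -1.22308723  1.94923101  0.6365723   0.36840528
  0.17136709]
0 [ 1.26708894  0.74917685 -1.11378501  1.9922478   0.81045057  0.26172382
  0.04062597]
```

View pics/lift.png

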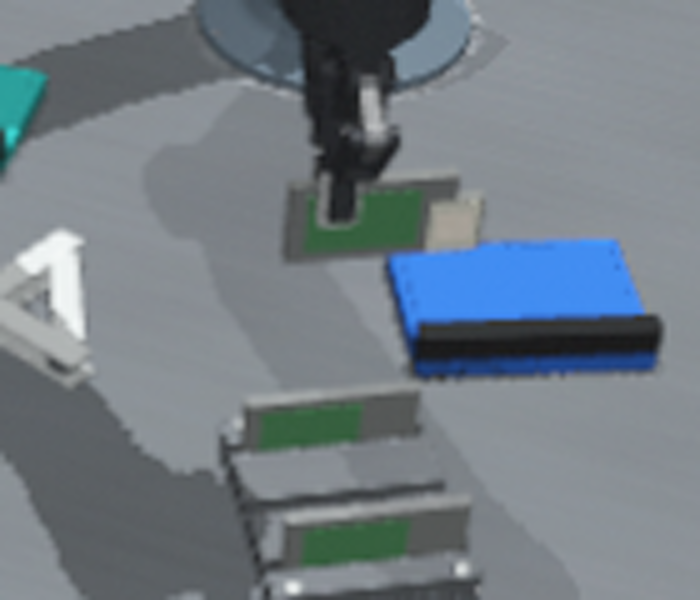

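The filter hangs level at (385,220), gripped on its plain half, and the other two are still in place. Now I'll carry it to the panel.

Run:
```python
from h import *
R=rot(yt,zt,-1)
movep(H+[0,0,.1],R); print(sense()["position"],sense()["time_s"])
move_l(H+[0,0,.005],feed=.1); sleep(.5)
s=sense(); print(s["position"],H,s["finger_gap"],s["gripper_force"],s["time_s"],np.abs(np.array(s["tcp_rot"])-R).max())
im,W=cloud("scene"); I=im.astype(int)
# filter label: beige pixels above the panel
D=W-P; x=D@px;y=D@py;z=W[...,2]
k=(np.abs(x)<.09)&(np.abs(y)<.16)&(z>.06)&(z<.2)
g=k&(I[...,1]-I[...,0]>20); b=k&(I[...,0]-I[...,2]>12)&(I.min(-1)>80)
for n,m in(("green",g),("label",b)):
    if m.sum()>5: 
        A=np.c_[x[m],y[m],z[m]]; c=A.mean(0); w=np.linalg.svd(A-c)[2]; print(n,m.sum(),c.round(3),w.round(2).tolist())
a=cv2.resize(im[120:260,160:300],(600,600),interpolation=cv2.INTER_CUBIC); cv2.imwrite("pics/end.png",a[...,::-1])
```

```text
[ 0.64467115 -0.21196573  0.22622148] 13.9
[ 0.6442906  -0.21404376  0.13088183] [ 0.64426213 -0.21399509  0.12578676] 0.007108211682981434 48.829861879348755 15.5 0.0001223324347816037
green 244 [ 0.007 -0.05   0.134] [[0.1, -0.99, -0.12], [0.63, 0.16, -0.76], [-0.77, -0.01, -0.64]]
label 44 [ 0.012 -0.002  0.13 ] [[-0.23, -0.96, 0.18], [0.58, -0.28, -0.76], [0.78, -0.07, 0.62]]
```

View pics/end.png

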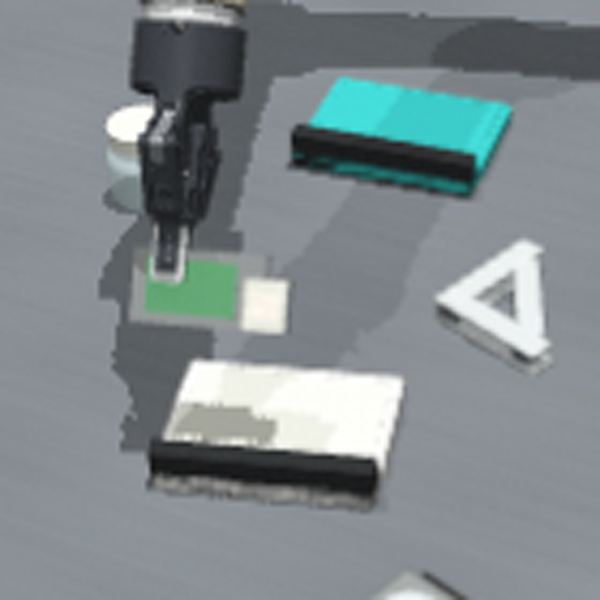

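The filter is held above the panel. The label's centre, at (265,305) in the picture, measures (12, -2) mm from the panel's middle at z≈0.13, tipped about 39° and facing up and towards the bar. I'll hand in.

```bash
python3 -c "
from rig import *
print(finish_job())"
```

```text
the job is handed in; nothing more can be done
None
```

I handed the job in with the notched filter held by its plain half: frosted end about 12 mm off the panel's middle and 13 cm above the bench, tipped about 39° with the label up and towards the reader bar; the first grasp closed above the filter and missed because the fingertips are about 27 mm shorter than stated, and the judge's verdict was not shown.

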